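# Bring an end mill under the inspection camera, to the click of the carriage

## Task

Pick the gold-fluted end mill out of the blue tool bin and lay it in the two V supports of the sliding carriage, centred on them with its cutting end towards the camera, while the carriage is still well back from the camera. Then take the carriage by its black knob and slide it up to the camera until you feel the ball click into its notch; stop there, don't drive on through it, and finish still holding the knob, at rest on the click, for the picture to be taken. Leave the other tools in the bin and the things on the bench alone, and don't touch the camera or its backlight.

Things in the scene. Friction and masses are not known exactly. Their poses are not given: they have to be found in the camera images.
- end_mill: The part to fetch: round end mill, 16 mm diameter over its whole 120 mm length, 200 to 310 g, bright steel shank, gold-coloured spiral flutes over the last 50 mm. It lies flat on the bin's floor. Origin on its axis at half length (on the plain shank, near the centre of mass; grip here). Its own +y axis points along it to the cutting end; it may have rolled, so x and z mean nothing.
- mill_tip (a point): Centre of the end mill's cutting end, 60 mm along its +y from its origin.
- bin: Blue plastic bin, open above, fixed, 230 x 210 x 40 mm outside, walls and floor 5 mm. Origin at the centre of its underside. Four long tools lie on its floor within 0.15 rad of its y axis, side by side 48 mm apart, in an order that changes; the end mill's cutting end is towards the bin's +y. Two collets stand near its -y wall.
- station: Inspection station, fixed: white base plate 230 x 410 x 18 mm (x -100 to +130 mm, y +-205 mm) with a steel rail along its y axis. Origin under the rail at half its length, on the bench top, z up; +y runs along the rail towards the camera.
- carriage (a joint): Travel of the aluminium carriage along the station's +y, in m: 0 at the end stop farthest from the camera, 0.19 at the near one. Starts between 0 and 0.04. Sliding drag about 1 N; it stays where it is left.
- nest (a point): Where the end mill's middle belongs: on the axis of a 16 mm tool resting in the carriage's two dark V supports, midway between them, 75 mm above the bench; axes as the station's; moves with the carriage. The 90 degree Vs are 12 mm thick, at y = -28 and +28 mm (44 mm clear between), 32 mm wide at the mouth, their tips 4 mm above this point; between them the carriage's top is 31 mm below it.
- grip_knob: Black round knob to slide the carriage by, upright on a bracket on the robot's side of the carriage, 66 mm to -x and 30 mm to -y of the nest. Grip 20 mm diameter, from 6 to 34 mm above this origin, on a 12 mm neck. Origin at the neck's foot on the bracket's top, 43 mm above the bench; it turns stiffly about its own axis. The carriage's edge (top 44 mm above the bench) is 32 mm to +x.
- ball (a joint): Ball detent: drop, in m, of the spring-loaded 14 mm ball under the brass housing on the carriage's far side. 0 to 0.001 while it rides on the flat index bar, 0.004 to 0.005 in the notch, an 11 mm gap in the bar, the only one. Falling in, it pulls the carriage forward with up to 7 N; pushing on out of the notch takes 10 to 12 N. Let go inside the notch, the carriage centres itself.
- head: Optics head, clamped on the base at a place along the rail that changes. Origin on the plate's top (18 mm above the bench) on the optical axis, axes as the station's. Backlight box x -108 to -72, y +-25, 85 mm high; lens and red camera x 75 to 223, y +-24, 81 mm high. The mill's tip goes between. The notch is where the nest is 54 to 66 mm short of this point along y: the click tells where.
- dark_mill: Another end mill in the bin, dark purple flutes, 16 x 116 mm. Not to be taken.
- drill: Plain steel twist drill in the bin, 14 x 122 mm. Not to be taken.
- reamer: Reamer with black flutes in the bin, 14 x 118 mm. Not to be taken.
- collet_a: Steel collet standing in the bin, 26 mm diameter, 31 mm high, origin under it.
- collet_b: A second collet, the same.
- spanner: Steel spanner, 170 mm, lying on the bench left of the station. Leave alone.
- cleaner: White bottle with blue cap and label, 54 mm diameter, 130 mm high, on the bench beyond the bin. Leave alone.
- brush: Small brush with yellow handle, 170 mm, 20 mm high, on the bench left of the station, off the end of its base plate. Leave alone.
There are look-alikes about, which are no part of the job. What is shaped like the end_mill but green is not meant.

How it is judged:
By the outcome, as a careful person would: the job done as asked, in the order asked, and still so for the second after the job is handed in, while the arm keeps its last pose, push and grip.
It also fails if it takes over 61 s, if anything falls off the work surface, if the arm or the gripper's body presses on something with over 40 N, if the wrist force passes 120 N, or if a joint passes its speed limit or range.

## Robot

A 6-joint arm with a two-finger parallel gripper is mounted at the origin on the work surface. World frame = base frame: x ahead of the robot, y to its left, z up, the work surface at z = 0. Lengths are in mm, angles in degrees, forces in N, time in s.
With the tool pointing down it reaches from about 300 to 850 mm from the base axis. Payload 4.2 kg.
Tool frame: the origin (TCP) lies on the mounting face of the last link; the fingertips stand 191 mm ahead of it and the grasp point (between the pads) lies 172 mm ahead of it; z points along the fingers, y is the direction in which the jaws open and shut (so a half turn about z gives the same grasp; the last joint's range is limited). The gripper opens to 91 mm and grips with 3 to 60 N. Pads are 32 mm wide; open, the fingers measure 118 mm over their backs; the gripper's body (76 mm by 178 mm) begins 60 mm behind the grasp point.
Start: joints at [66.75, 18.312, 89.639, -0, 72.044, -1.146], TCP at [216.369, 532.736, 404.776] pointing down, gripper open.
Joint ranges: [-177.97, 177.97], [-48.28, 115.42], [12.27, 149.76], [-77.06, 257.06], [2.81, 150.46], [-146.56, 146.56]. Speed limits (degrees/s): [147.25, 147.25, 180, 180, 180, 180].

## Interface

Orientations are given as [roll, pitch, yaw] about the fixed x, y, z axes, in that order (R = Rz(yaw) Ry(pitch) Rx(roll)).
In Python, from workcell import env gives the robot as it stands.
- The arm moves only by the shell command python3 -m handwheel 'ROWS' [FORCE]. ROWS is JSON, a list of rows, each an object with "gripper": the opening in per cent of the stroke, from 0 (shut) to 100 (fully open); "travel": the shift along the tool's x, y, z in m, a list of three; "twist": the turn about the tool's z in rad. In form: [{"gripper": gripper, "travel": [x, y, z], "twist": twist}, ...]. A call has 1 to 5 rows; each row shifts and turns the commanded pose from where the row before left it, along the tool's axes as they then stand; what a row does not reach is not made up. A row lasts 1/12 s, in which the tool goes at most 41.7 mm and 7.16 degrees, less where a joint would pass 70% of its speed; a pose out of reach is approached as far as the arm can. A call with a gripper value outside its range is refused whole. The fingers move at their own pace and stop on an object; FORCE is the grip in N (left out, the last holds). Time passes only in rows, so rows that do not move let the fingers close. It gives the time, the measured TCP pose, the force and the opening at its end, in the units of the state.
- env.state(): the state, without advancing time (a new reading comes with each control period).
- env.grab_frame(name): name is "side" or "top" or "wrist"; returns a dict with "frame" (420x560x3 uint8, red, green, blue), "intrinsics" (3x3 intrinsics, pixels), "extrinsics" (4x4, takes a point from camera to world coordinates). Camera axes: x right, y down, z forward; pixel columns grow to the right and rows downward; lengths in mm; the calibration is good to about 2 mm. The wrist camera is an equidistant fisheye: a pixel r from the principal point sees the ray r / f radians off the axis. A picture is of the moment at which its call begins. There is no depth.
- env.job_done(): hands the job in, once; it reports no verdict.
Trained networks look in the newest picture that a camera, given by its name, has taken for a name from the list of things; names that differ only in an ending like _2 or _b are one class to them, and where a whole thing is asked for, a point or a joint stands for the part that bears it (a point fixed in the world has none). Each returns a list of dicts, best first, with "confidence" (0 to 1); they miss things now and then, are a little off and sometimes report something else, mostly with a low value. They report only what shows in the picture. A call takes as long as a camera call. They do not tell look-alikes from the thing itself.
- env.trace(camera, thing): "pixels" (420x560 bool, what is visible of it) and "uv" ([column, row] in pixels, amid what is visible of it).
- env.pinpoint(camera, thing): "uv" ([column, row] in pixels: a listed point, or the origin of a listed thing).
The state is a dict: "time_s": time; "qpos": joint angles; "qvel": joint speeds; "effort": joint torques, N m; "ee_pos": TCP position; "ee_rot": TCP orientation; "force": force on the tool from outside, world axes, zero at the start; "torque": the same for the moment, N m; "gripper_width": finger opening in mm.
Only numpy, scipy, OpenCV 4.12 (cv2) and the standard library are available. Lean on these libraries where they do the work, as an engineer would, in place of code of your own. Each camera call takes 0.05 s, during which the arm holds its last target. There are 200 camera calls.

## Working session

There is one attempt and no reset: what is moved stays moved. The work goes in short steps, Python scripts to look and compute and a shell command to move; the robot and the scene stay as the last step left them, time stands still between calls to the robot, and variables do not carry over. Pictures are saved under pics/ and viewed, about 8 in all and at most 12, crops included, and the job is handed in when it is done.

```bash
ls; mkdir -p pics; cat > h.py <<'E'
import numpy as np, cv2
from workcell import env
from scipy.spatial.transform import Rotation as R
def ray(f,uv,fish=False):
    K=np.array(f["intrinsics"]);T=np.array(f["extrinsics"])
    x=(uv[0]-K[0,2])/K[0,0];y=(uv[1]-K[1,2])/K[1,1]
    if fish:
        r=np.hypot(x,y);d=np.array([x/r*np.sin(r),y/r*np.sin(r),np.cos(r)]) if r>1e-9 else np.array([0,0,1.])
    else: d=np.array([x,y,1.])
    d=T[:3,:3]@d
    return T[:3,3],d/np.linalg.norm(d)
def atz(f,uv,z,fish=False):
    o,d=ray(f,uv,fish);return o+d*(z-o[2])/d[2]
def tri(rays):
    A=0;b=0
    for o,d in rays:
        P=np.eye(3)-np.outer(d,d);A=A+P;b=b+P@o
    x=np.linalg.solve(A,b)
    return x,[float(np.linalg.norm((np.eye(3)-np.outer(d,d))@(x-o))) for o,d in rays]
def save(n,f): cv2.imwrite(f"pics/{n}.png",cv2.cvtColor(f["frame"],cv2.COLOR_RGB2BGR))
E
python3 - <<'E'
from h import *
np.set_printoptions(precision=1,suppress=True)
s=env.state();print(s["ee_pos"],s["ee_rot"],s["force"],s["time_s"],s["gripper_width"])
F={c:env.grab_frame(c) for c in("side","top","wrist")}
ims=[]
for c in F: save(c+"0",F[c]); print(c,F[c]["extrinsics"])
cv2.imwrite("pics/st.png",cv2.cvtColor(np.hstack([F["side"]["frame"],F["top"]["frame"]]),cv2.COLOR_RGB2BGR)[:, :, :])
for n in("end_mill","mill_tip","bin","station","nest","grip_knob","head","dark_mill"):
    rs=[]
    for c in F:
        p=env.pinpoint(c,n)
        for q in p[:2]: print(n,c,np.array(q["uv"]),round(q["confidence"],2),
          atz(F[c],q["uv"],dict(end_mill=13,mill_tip=13,bin=0,station=0,nest=75,grip_knob=43,head=18,dark_mill=13)[n],c=="wrist"))
        if p: rs.append(ray(F[c],p[0]["uv"],c=="wrist"))
    if len(rs)>1: print("  TRI",*tri(rs))
print(env.state()["time_s"])
E
```

```text
pics
[216.3 532.6 403.9] [-179.9   -0.   157.9] [-0.   0.4 -0.1] 0.0 91.36272111166261
side [[   0.9   -0.2    0.3  127.2]
 [  -0.4   -0.6    0.7 -870.1]
 [   0.    -0.8   -0.6  793.2]
 [   0.     0.     0.     1. ]]
top [[  -0.    -1.     0.1  415.4]
 [  -1.     0.     0.    25.1]
 [  -0.    -0.1   -1.  1491.5]
 [   0.     0.     0.     1. ]]
wrist [[  0.4   0.9   0.3 141.2]
 [  0.9  -0.4  -0.1 562.5]
 [ -0.    0.3  -1.  383.9]
 [  0.    0.    0.    1. ]]
end_mill side [361.6 299.6] 0.91 [ 600.5 -288.8   13. ]
end_mill side [239.4 404.5] 0.77 [ 264.4 -421.    13. ]
end_mill top [374.2 137.7] 0.74 [ 759.2 -295.4   13. ]
end_mill top [415.7 277.6] 0.63 [ 273.3 -413.    13. ]
  TRI [ 697.9 -273.3  -21. ] [72.12131604168007, 72.12131604168016]
mill_tip side [443.5 291.4] 0.87 [ 786.8 -338.6   13. ]
mill_tip side [344.9 283.4] 0.78 [ 591.2 -231.    13. ]
mill_tip top [386.6 125.7] 0.62 [ 800.4 -340.6   13. ]
mill_tip top [360.3 186.3] 0.61 [ 590.3 -239.5   13. ]
  TRI [ 796.  -338.     9.7] [5.972654989556532, 5.972654989556533]
bin side [334. 315.] 0.82 [ 528.5 -294.8    0. ]
bin top [3
[... 456 characters left out ...]
[272.9 195.1] 0.81 [541.3  78.6  75. ]
nest top [268.3 202.6] 0.56 [537.9  77.5  75. ]
  TRI [539.1  77.   76.5] [1.3688595967286648, 1.3688595967286177]
grip_knob side [250.7 212.5] 0.49 [473.1  68.3  43. ]
grip_knob side [179.8 160.1] 0.47 [365.4 405.5  43. ]
grip_knob top [275.6 221. ] 0.43 [477.7  55.7  43. ]
  TRI [473.4  56.9  51.1] [4.211587122251168, 4.2115871222509735]
dark_mill side [297.3 314.9] 0.81 [ 449.  -273.8   13. ]
dark_mill top [377.1 227.7] 0.51 [ 445.9 -290.6   13. ]
dark_mill top [401.2 227.3] 0.37 [ 444.8 -372.9   13. ]
dark_mill wrist [ 18.4 397.8] 0.51 [ 455.3 -275.    13. ]
  TRI [ 449.7 -281.5   15.6] [5.2502081256691895, 9.207778704559306, 8.527858729350116]
1.35
```

View pics/top0.png

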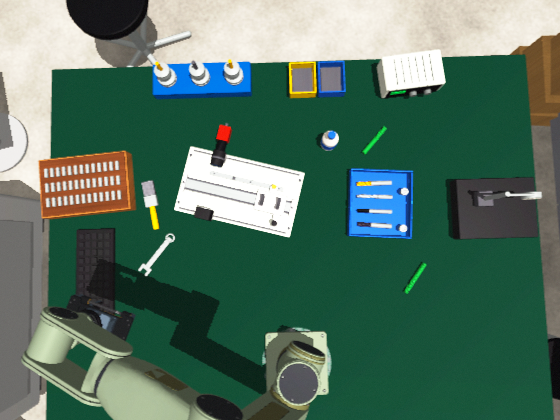

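View pics/side0.png

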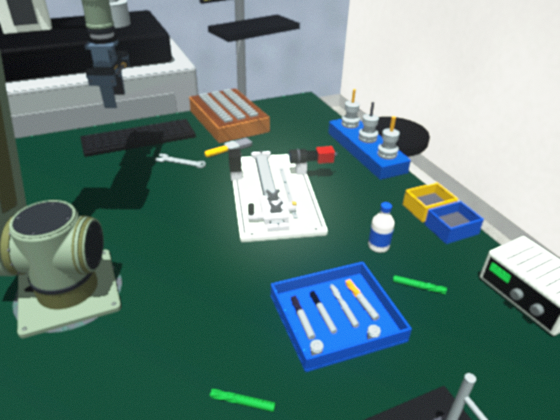

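The top view shows the gold mill as the uppermost tool in the bin, around (375,183) with its cutting end to the left (+y). The station is turned about -12°, and the knob side faces the robot. The green look-alikes are on the bench at (375,138) and (416,277). I'll set out now and look from the wrist on the way.

```bash
T='[{"gripper":100,"travel":[0,0,0],"twist":0.117},{"gripper":100,"travel":[0,0,0],"twist":0.117},{"gripper":100,"travel":[0,0,0],"twist":0.117},{"gripper":100,"travel":[0,0,0],"twist":0.117},{"gripper":100,"travel":[0,0,0],"twist":0.117}]'; unset T
python3 -m handwheel '[{"gripper":100,"travel":[0,0,0],"twist":0.117},{"gripper":100,"travel":[0,0,0],"twist":0.117},{"gripper":100,"travel":[0,0,0],"twist":0.117},{"gripper":100,"travel":[0,0,0],"twist":0.117},{"gripper":100,"travel":[0,0,0],"twist":0.117}]'
python3 -m handwheel '[{"gripper":100,"travel":[0,0,0],"twist":0.117},{"gripper":100,"travel":[0,0,0],"twist":0.117},{"gripper":100,"travel":[0,0,0],"twist":0.117},{"gripper":100,"travel":[0,0,0],"twist":0.11}]'
python3 -m handwheel '[{"gripper":100,"travel":[-0.036,0.011,0],"twist":0},{"gripper":100,"travel":[-0.036,0.011,0],"twist":0},{"gripper":100,"travel":[-0.036,0.011,0],"twist":0},{"gripper":100,"travel":[-0.036,0.011,0],"twist":0},{"gripper":100,"travel":[-0.036,0.011,0],"twist":0}]'
python3 -m handwheel '[{"gripper":100,"travel":[-0.036,0.011,0],"twist":0},{"gripper":100,"travel":[-0.036,0.011,0],"twist":0},{"gripper":100,"travel":[-0.036,0.011,0],"twist":0},{"gripper":100,"travel":[-0.036,0.011,0],"twist":0},{"gripper":100,"travel":[0,0,0],"twist":0}]'
cat > look.py <<'E'
import sys
from h import *
np.set_printoptions(precision=1,suppress=True)
Z=dict(end_mill=13,mill_tip=13,bin=0,station=0,nest=75,grip_knob=43,head=18,dark_mill=13)
cams=sys.argv[1].split(",")
F={c:env.grab_frame(c) for c in cams}
for c in cams: save(c+sys.argv[2],F[c])
for n in sys.argv[3:]:
    for c in F:
        for q in env.pinpoint(c,n)[:2]: print(n,c,np.array(q["uv"]),round(q["confidence"],2),atz(F[c],q["uv"],Z[n],c=="wrist"))
s=env.state();print(s["time_s"],np.array(s["ee_pos"]),np.array(s["ee_rot"]),np.array(s["force"]),s["gripper_width"])
E
python3 look.py wrist 1 nest grip_knob station head
```

```text
time_s: 1.77
ee_pos: [216.4, 532.7, 404.8]
ee_rot: [180.0, -0.0, 124.0]
force: [0.3, -0.1, -0.2]
gripper_width: 91.4
time_s: 2.1
ee_pos: [216.4, 532.7, 404.8]
ee_rot: [180.0, -0.0, 97.6]
force: [-0.8, -0.3, 0.7]
gripper_width: 91.3
time_s: 2.52
ee_pos: [296.1, 360.5, 404.8]
ee_rot: [180.0, -0.0, 98.0]
force: [1.8, -0.2, 0.4]
gripper_width: 91.6
time_s: 2.93
ee_pos: [360.9, 221.1, 405.0]
ee_rot: [179.9, 0.2, 97.6]
force: [-1.1, 0.6, -0.6]
gripper_width: 90.9
grip_knob wrist [349.  321.4] 0.92 [473.   59.2  43. ]
station wrist [428.2 228.9] 0.91 [568.2 184.9   0. ]
head wrist [464.3 177.4] 0.77 [593.5 264.9  18. ]
3.1833 [359.  226.5 404.8] [180.  -0.  98.] [-0.1 -0.9 -0.1] 91.17484170245142
```

```bash
python3 -m handwheel '[{"gripper":100,"travel":[-0.036,0.011,0],"twist":0},{"gripper":100,"travel":[-0.036,0.011,0],"twist":0},{"gripper":100,"travel":[-0.036,0.011,0],"twist":0},{"gripper":100,"travel":[-0.036,0.011,0],"twist":0},{"gripper":100,"travel":[-0.036,0.011,0],"twist":0}]'
python3 -m handwheel '[{"gripper":100,"travel":[-0.036,0.011,0],"twist":0},{"gripper":100,"travel":[-0.036,0.011,0],"twist":0},{"gripper":100,"travel":[-0.036,0.011,0],"twist":0},{"gripper":100,"travel":[-0.036,0.011,0],"twist":0},{"gripper":100,"travel":[-0.036,0.011,0],"twist":0}]'
python3 -m handwheel '[{"gripper":100,"travel":[-0.036,0.011,0.02],"twist":0},{"gripper":100,"travel":[-0.036,0.011,0.02],"twist":0},{"gripper":100,"travel":[-0.036,0.011,0.02],"twist":0},{"gripper":100,"travel":[-0.036,0.011,0.02],"twist":0},{"gripper":100,"travel":[-0.036,0.011,0],"twist":0}]'
python3 -m handwheel '[{"gripper":100,"travel":[0,0,0],"twist":0}]'
python3 look.py wrist 2 end_mill mill_tip bin
```

```text
time_s: 3.6
ee_pos: [439.1, 55.0, 404.8]
ee_rot: [180.0, -0.0, 98.2]
force: [0.3, 0.1, 0.3]
gripper_width: 91.3
time_s: 4.02
ee_pos: [519.3, -115.8, 404.6]
ee_rot: [180.0, -0.0, 98.1]
force: [0.2, 0.2, 0.8]
gripper_width: 91.3
time_s: 4.43
ee_pos: [596.9, -282.5, 321.4]
ee_rot: [-179.6, -0.3, 98.1]
force: [0.1, -0.1, -0.8]
gripper_width: 91.0
time_s: 4.52
ee_pos: [599.1, -286.7, 323.6]
ee_rot: [-180.0, 0.1, 97.9]
force: [0.8, 0.0, -0.8]
gripper_width: 91.4
end_mill wrist [423.6 230.7] 0.96 [ 747.5 -296.    13. ]
end_mill wrist [ 23.9 258.6] 0.68 [ 284.  -404.5   13. ]
mill_tip wrist [286.7 137.1] 0.96 [ 595.9 -226.6   13. ]
mill_tip wrist [447.8 265.3] 0.57 [ 790.7 -331.9   13. ]
bin wrist [208.8 199.9] 0.61 [ 529.2 -297.7    0. ]
bin wrist [237.1 281.5] 0.2 [ 565.4 -383.8    0. ]
4.7167 [ 596.6 -281.4  326.4] [-180.    -0.1   98.1] [-0.1  0.  -0.5] 91.34152487890789
```

View pics/wrist2.png

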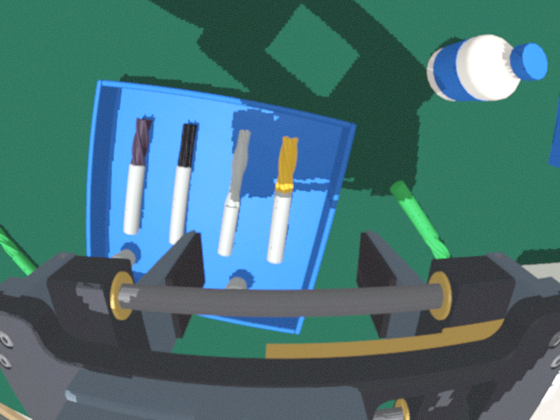

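View pics/wrist1.png

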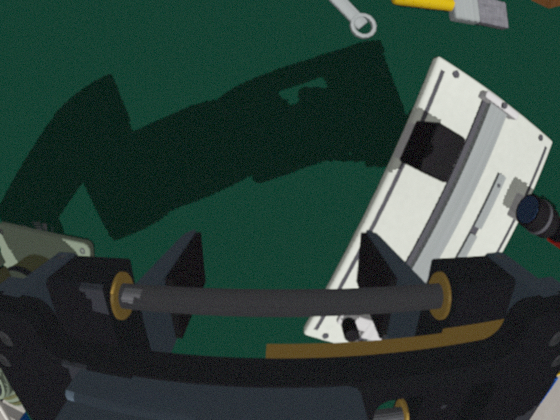

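The wrist view shows the gold mill right of the others, its tip at about (289,138) and its shank end at (276,262). I'll turn those ends into a pose, and get the station yaw from the top picture.

```bash
python3 - <<'E'
from h import *
np.set_printoptions(precision=1,suppress=True)
f=env.grab_frame("wrist")
im=f["frame"].astype(int);hsv=cv2.cvtColor(f["frame"],cv2.COLOR_RGB2HSV)
a=atz(f,(289,137),16,True);b=atz(f,(276,263),16,True)
print("hand",a,b,np.linalg.norm(a-b),(a+b)/2,np.degrees(np.arctan2(*(a-b)[1::-1])))
# mask: non-blue in ROI
m=np.zeros(hsv.shape[:2],np.uint8)
roi=np.s_[130:270,258:305]
w=((hsv[...,0]<90)|(hsv[...,1]<70))&(hsv[...,2]>60)
m[roi]=w[roi]
n,l,st,c=cv2.connectedComponentsWithStats(m);i=1+np.argmax(st[1:,4]);ys,xs=np.nonzero(l==i);print(st[i])
P=np.array([atz(f,(x,y),14,True)[:2] for x,y in zip(xs,ys)])
mu=P.mean(0);d=np.linalg.svd(P-mu,full_matrices=False)[2][0];d*=np.sign(d[1]);t=(P-mu)@d
lo,hi=np.percentile(t,[.5,99.5]);print("axis",np.degrees(np.arctan2(d[1],d[0])),"len",hi-lo,"mid",mu+d*(lo+hi)/2,"width",4*np.std((P-mu)@[-d[1],d[0]]))
s=env.state();print(s["ee_pos"],s["ee_rot"])
tf=env.grab_frame("top");h=cv2.cvtColor(tf["frame"],cv2.COLOR_RGB2HSV)
m=((h[...,1]<40)&(h[...,2]>170)).astype(np.uint8);m[:140]=0;m[240:]=0;m[:,:170]=0;m[:,310:]=0
n,l,st,c=cv2.connectedComponentsWithStats(m);i=1+np.argmax(st[1:,4]);ys,xs=np.nonzero(l==i)
P=np.array([atz(tf,(x,y),18)[:2] for x,y in zip(xs,ys)],np.float32)
r=cv2.minAreaRect(P);print("plate",r)
save("top3",tf)
E
```

```text
hand [ 595.  -219.9   16. ] [ 600.5 -342.8   16. ] 122.95964448460357 [ 597.8 -281.4   16. ] 92.52995800939448
[ 269  143   32  125 2036]
axis 90.88323146496616 len 121.20570145640175 mid [ 599.8 -286.9] width 17.809556446514698
[ 596.4 -281.3  326.8] [180.   -0.   98.1]
plate ((586.4414672851562, 179.57781982421875), (411.19000244140625, 230.75335693359375), 74.94083404541016)
```

```bash
python3 -m handwheel '[{"gripper":37,"travel":[-0.003,0.002,0.014],"twist":0.105},{"gripper":37,"travel":[0,0,0.014],"twist":0},{"gripper":37,"travel":[0,0,0.014],"twist":0},{"gripper":37,"travel":[0,0,0.014],"twist":0},{"gripper":37,"travel":[0,0,0],"twist":0}]' 30
python3 -m handwheel '[{"gripper":37,"travel":[0,0,0],"twist":0},{"gripper":37,"travel":[0,0,0],"twist":0}]'
python3 - <<'E'
from h import *
f=env.grab_frame("wrist")
save("w3",f)
im=cv2.cvtColor(f["frame"],cv2.COLOR_RGB2BGR)[60:310,200:400]
cv2.imwrite("pics/w3c.png",cv2.resize(im,None,fx=3 if False else 2.4,fy=2.4,interpolation=cv2.INTER_CUBIC))
s=env.state();print(s["ee_pos"],s["ee_rot"],s["gripper_width"])
for n in("end_mill","mill_tip"):
  for q in env.pinpoint("wrist",n)[:2]: print(n,q["uv"],q["confidence"],atz(f,q["uv"],13,True))
for q in env.trace("wrist","end_mill")[:3]:
  m=q["pixels"];ys,xs=np.nonzero(m);print(q["confidence"],len(xs),xs.min(),xs.max(),ys.min(),ys.max())
E
```

```text
time_s: 5.23
ee_pos: [597.6, -284.2, 268.4]
ee_rot: [-179.7, -0.1, 92.0]
force: [-0.5, -0.6, -0.0]
gripper_width: 60.8
time_s: 5.4
ee_pos: [598.8, -285.4, 271.9]
ee_rot: [179.9, 0.0, 92.0]
force: [0.1, -0.6, 0.7]
gripper_width: 47.6
[ 598.87059164 -285.55975427  272.09352158] [1.79870657e+02 6.16578841e-02 9.19872453e+01] 43.57636970709283
end_mill [283.5, 225.2] 0.94 [ 601.45546484 -289.26507216   13.        ]
end_mill [451.5, 233.0] 0.76 [ 747.97533159 -292.77549605   13.        ]
mill_tip [279.1, 143.9] 0.66 [ 595.85562714 -226.54029514   13.        ]
mill_tip [480.9, 274.2] 0.64 [ 793.94729742 -334.99104175   13.        ]
0.81 2854 271 292 144 288
0.75 1821 408 480 181 275
```

View pics/w3c.png

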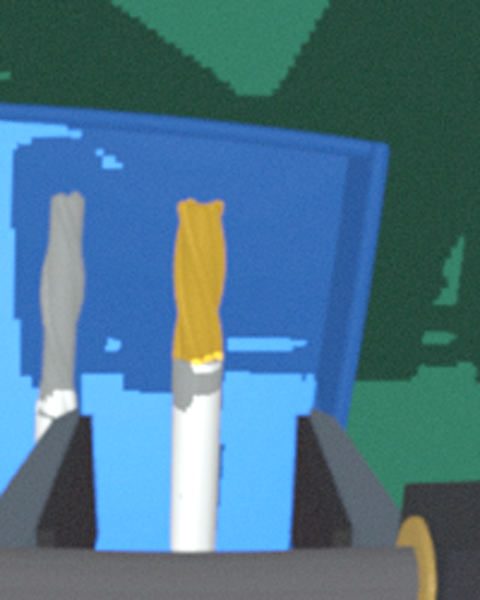

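```bash
python3 - <<'E'
from h import *
np.set_printoptions(precision=1,suppress=True)
f=env.grab_frame("wrist")
print("cam",np.array(f["extrinsics"])[:3,3])
for uv in((283.3,144.2),(282.3,210.5),(281,285)):
  print(uv,[atz(f,uv,z,True)[:2] for z in(13,21)])
hsv=cv2.cvtColor(f["frame"],cv2.COLOR_RGB2HSV)
g=((hsv[...,0]>15)&(hsv[...,0]<32)&(hsv[...,1]>120)&(hsv[...,2]>60));g[:,:260]=0;g[:,310:]=0;g[240:]=0
ys,xs=np.nonzero(g);print(ys.min(),ys.max(),xs.min(),xs.max())
for r in (150,170,190,205,225,245,265,280):
  row=f["frame"][r,262:305].astype(int); nb=(row[:,2]-row[:,0])<40
  x=262+np.nonzero(nb)[0]
  if len(x): print(r,x.min(),x.max(),atz(f,((x.min()+x.max())/2,r),17,True)[:2])
s=env.state();print(s["ee_pos"],s["gripper_width"])
E
```

```text
cam [ 595.6 -205.7  251.5]
(283.3, 144.2) [array([ 598.9, -227.2]), array([ 598.8, -226.5])]
(282.3, 210.5) [array([ 600. , -277.8]), array([ 599.8, -275.4])]
(281, 285) [array([ 601.3, -343.2]), array([ 601.1, -338.6])]
143 211 273 292
150 274 292 [ 598.8 -231. ]
170 272 293 [ 598.9 -245.8]
190 274 291 [ 599.5 -260.8]
205 272 292 [ 599.5 -272.3]
225 273 291 [ 600.1 -288.2]
245 272 290 [ 599.9 -304.8]
265 272 290 [ 600.5 -322.3]
280 272 289 [ 600.6 -336.1]
[ 598.6 -285.9  271.4] 34.04401938791755
```

```bash
python3 -m handwheel '[{"gripper":37,"travel":[-0.001,0.001,0.014],"twist":0.017},{"gripper":37,"travel":[0,0,0.014],"twist":0},{"gripper":37,"travel":[0,0,0.014],"twist":0},{"gripper":37,"travel":[0,0,0.014],"twist":0},{"gripper":37,"travel":[0,0,0.008],"twist":0}]'
python3 -m handwheel '[{"gripper":37,"travel":[0,0,0.004],"twist":0},{"gripper":37,"travel":[0,0,0.002],"twist":0},{"gripper":37,"travel":[0,0,0],"twist":0},{"gripper":37,"travel":[0,0,0],"twist":0}]'
python3 -c "
from workcell import env
s=env.state();print(s['ee_pos'],s['ee_rot'],s['force'],s['gripper_width'])"
```

```text
time_s: 6.07
ee_pos: [599.2, -286.8, 205.3]
ee_rot: [-179.9, -0.0, 91.0]
force: [-0.1, -0.4, -0.4]
gripper_width: 34.1
time_s: 6.4
ee_pos: [599.8, -287.1, 201.3]
ee_rot: [179.9, 0.0, 91.0]
force: [0.4, 0.3, 0.1]
gripper_width: 34.0
[ 599.82489222 -287.06098123  201.26580971] [1.79928075e+02 3.11008877e-02 9.09725214e+01] [0.36173463 0.32951028 0.05334433] 33.98365838630672
```

```bash
python3 -m handwheel '[{"gripper":37,"travel":[0,0,0.003],"twist":0},{"gripper":37,"travel":[0,0,0],"twist":0},{"gripper":0,"travel":[0,0,0],"twist":0},{"gripper":0,"travel":[0,0,0],"twist":0},{"gripper":0,"travel":[0,0,0],"twist":0}]' 35
python3 -m handwheel '[{"gripper":0,"travel":[0,0,0],"twist":0},{"gripper":0,"travel":[0,0,0],"twist":0},{"gripper":0,"travel":[0,0,0],"twist":0}]'
python3 -m handwheel '[{"gripper":0,"travel":[0,0,-0.004],"twist":0},{"gripper":0,"travel":[0,0,-0.008],"twist":0},{"gripper":0,"travel":[0,0,-0.012],"twist":0},{"gripper":0,"travel":[0,0,-0.012],"twist":0},{"gripper":0,"travel":[0,0,-0.012],"twist":0}]'
python3 -m handwheel '[{"gripper":0,"travel":[0,0,-0.02],"twist":0},{"gripper":0,"travel":[0,0,-0.02],"twist":0},{"gripper":0,"travel":[0,0,-0.02],"twist":0},{"gripper":0,"travel":[0,0,-0.02],"twist":0},{"gripper":0,"travel":[0,0,0],"twist":0}]'
python3 -m handwheel '[{"gripper":0,"travel":[0,0,0],"twist":0}]'
python3 -c "
from h import *
f=env.grab_frame('wrist');save('w4',f)
s=env.state();print(s['ee_pos'],s['ee_rot'],s['force'],s['torque'],s['gripper_width'],s['qpos'])
R_=R.from_euler('xyz',s['ee_rot'],degrees=True).as_matrix()
for q in env.pinpoint('wrist','mill_tip')[:1]:
  o,d=ray(f,q['uv'],True);p=atz(f,q['uv'],s['ee_pos'][2]-186,True);print(q,R_.T@(p-s['ee_pos']))"
```

```text
time_s: 6.82
ee_pos: [599.6, -286.9, 197.7]
ee_rot: [180.0, 0.0, 91.0]
force: [1.3, 0.6, 0.4]
gripper_width: 16.9
time_s: 7.07
ee_pos: [599.6, -286.9, 197.7]
ee_rot: [180.0, 0.0, 91.0]
force: [0.5, 0.2, 0.9]
gripper_width: 14.8
time_s: 7.48
ee_pos: [599.6, -287.0, 247.2]
ee_rot: [180.0, 0.0, 91.0]
force: [0.6, -0.5, -2.2]
gripper_width: 15.3
time_s: 7.9
ee_pos: [600.3, -287.3, 331.7]
ee_rot: [179.5, 0.3, 91.0]
force: [1.0, -0.5, -1.2]
gripper_width: 15.3
time_s: 7.98
ee_pos: [599.6, -286.9, 327.5]
ee_rot: [179.8, 0.1, 91.0]
force: [-0.1, -0.2, -3.1]
gripper_width: 15.3
[ 599.21910872 -286.77513084  325.72633776] [1.79983723e+02 3.82684624e-03 9.09738498e+01] [ 0.63482005 -0.10259412 -3.31864477] [-0.09488502  0.06286183  0.02800158] 15.156621609880204 [-2.65677247e+01  2.93331491e+01  8.35907399e+01  4.48826308e-03
  6.70599089e+01 -2.75433238e+01]
{'uv': [455.4, 243.3], 'confidence': 0.94} [  7.69432783 109.47634612 186.03059531]
```

View pics/w4.png

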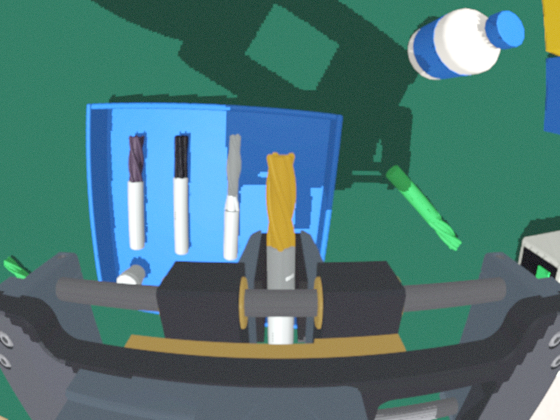

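```bash
python3 -m handwheel '[{"gripper":0,"travel":[0,0,0],"twist":0.0933},{"gripper":0,"travel":[0,0,0],"twist":0.0933},{"gripper":0,"travel":[0,0,0],"twist":0.0933},{"gripper":0,"travel":[0.015,-0.010,0],"twist":0},{"gripper":0,"travel":[0.027,-0.018,0],"twist":0}]'
python3 -m handwheel '[{"gripper":0,"travel":[0.030,-0.020,0],"twist":0},{"gripper":0,"travel":[0.030,-0.020,0],"twist":0},{"gripper":0,"travel":[0.030,-0.020,0],"twist":0},{"gripper":0,"travel":[0.030,-0.020,0],"twist":0},{"gripper":0,"travel":[0.030,-0.020,0],"twist":0}]'
python3 -m handwheel '[{"gripper":0,"travel":[0.022,-0.014,0],"twist":0},{"gripper":0,"travel":[0.012,-0.008,0],"twist":0},{"gripper":0,"travel":[0,0,0],"twist":0},{"gripper":0,"travel":[0,0,0],"twist":0}]'
python3 - <<'E'
from h import *
np.set_printoptions(precision=1,suppress=True)
F={c:env.grab_frame(c) for c in("wrist","top","side")}
for c in F: save(c+"5",F[c])
s=env.state();print(s["time_s"],s["ee_pos"],s["ee_rot"],s["force"],s["gripper_width"])
f=F["wrist"];R_=R.from_euler('xyz',s['ee_rot'],degrees=True).as_matrix();z0=s['ee_pos'][2]
for uv,h in(((281,153),184.7),((281,247),176.7)):
  print("tool",R_.T@(atz(f,uv,z0-h,True)-s['ee_pos']))
Z=dict(nest=75,grip_knob=43,station=0,head=18,carriage=44)
for n in("nest","grip_knob","head","station"):
  rs=[]
  for c in F:
    for q in env.pinpoint(c,n)[:1]:
      print(n,c,np.array(q["uv"]),round(q["confidence"],2),atz(F[c],q["uv"],Z[n],c=="wrist"));rs.append(ray(F[c],q["uv"],c=="wrist"))
  if len(rs)>1: print("  TRI",*tri(rs))
E
```

```text
time_s: 8.5
ee_pos: [583.6, -240.8, 323.2]
ee_rot: [-179.9, 0.0, 74.8]
force: [0.5, 0.8, -2.6]
gripper_width: 15.0
time_s: 8.92
ee_pos: [524.5, -66.8, 324.0]
ee_rot: [-179.8, 0.0, 74.9]
force: [0.9, -0.2, -2.0]
gripper_width: 15.4
time_s: 9.25
ee_pos: [513.0, -29.2, 324.6]
ee_rot: [-179.9, 0.0, 75.0]
force: [0.8, -0.5, -2.0]
gripper_width: 15.3
9.4 [513.7 -30.6 325. ] [-180.     0.    74.9] [ 0.2 -0.3 -2. ] 15.086759140127766
tool [ 62.1  -1.4 184.7]
tool [ 14.2  -1.2 176.7]
nest wrist [280.2  80.2] 0.89 [539.2  72.2  75. ]
nest top [268.3 203.4] 0.87 [535.3  77.6  75. ]
nest side [270.9 195.5] 0.56 [535.6  78.9  75. ]
  TRI [536.2  75.3  76.7] [4.3410304288530215, 2.4961640070938964, 2.062925198651102]
grip_knob wrist [205.2 122. ] 0.71 [473.   59.8  43. ]
grip_knob top [272.6 221.6] 0.45 [476.   65.9  43. ]
grip_knob side [246.9 209.1] 0.67 [469.1  86.3  43. ]
  TRI [471.3  64.3  56.1] [6.8856340536566325, 4.356800109098842, 9.557691545861283]
station top [238.3 194.2] 0.81 [577.  184.2   0. ]
station side [266.  195.3] 0.98 [565.2 184.4   0. ]
  TRI [572.  186.4  -2.6] [5.562084123889125, 5.562084123889406]
```

View pics/wrist5.png

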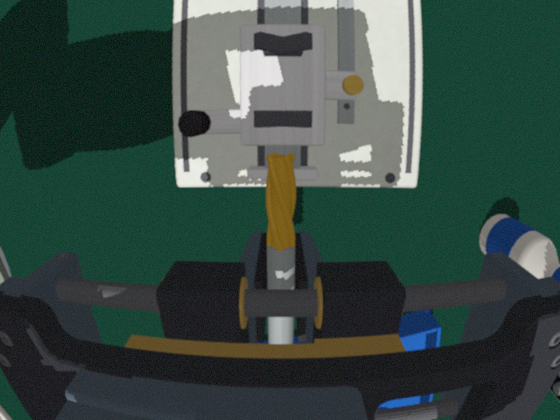

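The mill is held with its tip at (281,153). The two dark V supports are ahead at (283,41) and (283,118), with the knob at (195,123).

```bash
python3 - <<'E'
from h import *
np.set_printoptions(precision=1,suppress=True)
f=env.grab_frame("wrist");s=env.state();tp=np.array(s['ee_pos']);print(tp)
R_=R.from_euler('xyz',s['ee_rot'],degrees=True).as_matrix()
g=cv2.cvtColor(f["frame"],cv2.COLOR_RGB2GRAY)
print("mid",g[25:135,278:288].mean(1).astype(int));print("side L",g[25:135,258:262].mean(1).astype(int));print("side R",g[25:135,305:309].mean(1).astype(int))
for r in(40,118): print(r,g[r,245:325])
import itertools
for uv,z in(((283,33),79),((257,40),79),((312,40),79),((255,118),79),((312,118),79)):
  print(uv,R_.T@(atz(f,uv,z,True)-tp))
E
```

```text
[513.4 -29.7 325.6]
mid [127 132 131 132 133 132 132 132 132 130 117  81  55  48  47  49  47  49
  48  47  46  47  47  47  46  47  45  40  41  39  58 100 127 130 132 131
 131 131 131 132 134 136 134 137 141 143 143 147 150 152 151 155 159 162
 162 167 170 169 166 153 136 130 130 130 131 131 130 130 131 129 131 130
 129 129 129 131 130 129 130 130 129 130 130 130 124  89  57  47  47  48
  47  48  48  48  50  46  47  47  47  47  57  93 123 129 129 129 128 128
 128 128]
side L [122 130 130 131 130 130 117  77  51  45  47  48  46  48  47  49  48  46
  46  46  45  48  48  45  59 108 158 196 212 217 218 221 222 222 223 222
 222 222 224 223 223 223 223 223 223 223 224 224 224 224 224 225 224 224
 224 225 224 225 224 210 174 140 132 131 130 128 132 131 130 131 131 130
 131 130 131 130 130 132 130 131 131 131 130 129 117  86  54  48  46  44
  46  45  47  50  49  48  48  51  44  45  46  64 102 126 128 128 129 130
 129 129]
side R [121 129 129 129 128 128 125  98  64  49  49  48  47  47  46  47  49  46
  48  46  46  45  45  46  74 113 126 129 129 127 128 127 129 128 129 129
 128 129 130 128 128
[... 392 characters left out ...]
48  47  54  49  48  53  47  48  51  50
  51  48  49  46  44  49  55  45  49  47  49  44  47  45  45  48  48  47
  47  48  51  42  49  48  47  48  46  49  60  90 130 136 135 135 135 134
 131 132 132 128 128 127 119 125]
118 [127 128 128 124 126 125 117  88  57  47  49  46  48  47  54  50  49  51
  51  47  50  54  47  46  45  47  46  52  47  45  44  48  44  42  48  51
  52  49  48  45  52  55  46  45  50  49  46  43  47  54  52  50  48  45
  54  48  48  48  50  45  53  42  48  51  65  96 129 136 136 134 133 128
 135 132 131 132 128 126 126 125]
(283, 33) [138.6   1.4 246.6]
(257, 40) [133.6 -16.4 246.6]
(312, 40) [133.8  21.3 246.6]
(255, 118) [ 78.3 -17.8 246.6]
(312, 118) [ 78.4  21.5 246.6]
```

```bash
python3 -m handwheel '[{"gripper":0,"travel":[0.014,0.001,0],"twist":0},{"gripper":0,"travel":[0.030,0,0],"twist":0},{"gripper":0,"travel":[0.030,0,0.002],"twist":0},{"gripper":0,"travel":[0.020,0,0.010],"twist":0},{"gripper":0,"travel":[0.010,0,0.014],"twist":0}]'
python3 -m handwheel '[{"gripper":0,"travel":[0,0,0.014],"twist":0},{"gripper":0,"travel":[0,0,0.006],"twist":0},{"gripper":0,"travel":[0,0,0],"twist":0},{"gripper":0,"travel":[0,0,0],"twist":0}]'
python3 - <<'E'
from h import *
np.set_printoptions(precision=1,suppress=True)
F={c:env.grab_frame(c) for c in("wrist","side")}
save("w6",F["wrist"]);save("s6",F["side"])
s=env.state();print(s["time_s"],s["ee_pos"],s["ee_rot"],s["force"],s["gripper_width"])
a=cv2.cvtColor(F["wrist"]["frame"],cv2.COLOR_RGB2BGR)[60:360,130:430];b=cv2.cvtColor(F["side"]["frame"],cv2.COLOR_RGB2BGR)[130:250,200:350]
cv2.imwrite("pics/c6.png",np.hstack([cv2.resize(a,(400,400)),cv2.resize(b,(400,400*120//150))if 0 else cv2.resize(b,(400,400))]))
E
```

```text
time_s: 10.47
ee_pos: [542.5, 72.8, 300.5]
ee_rot: [179.8, -0.1, 75.0]
force: [0.2, 0.8, -1.3]
gripper_width: 15.2
time_s: 10.8
ee_pos: [541.5, 70.2, 279.6]
ee_rot: [-180.0, 0.0, 74.9]
force: [-0.1, -0.3, -3.5]
gripper_width: 15.2
10.9 [541.7  70.1 280.4] [179.9  -0.   74.9] [-0.3  0.1 -2.5] 14.887579720609631
```

View pics/c6.png

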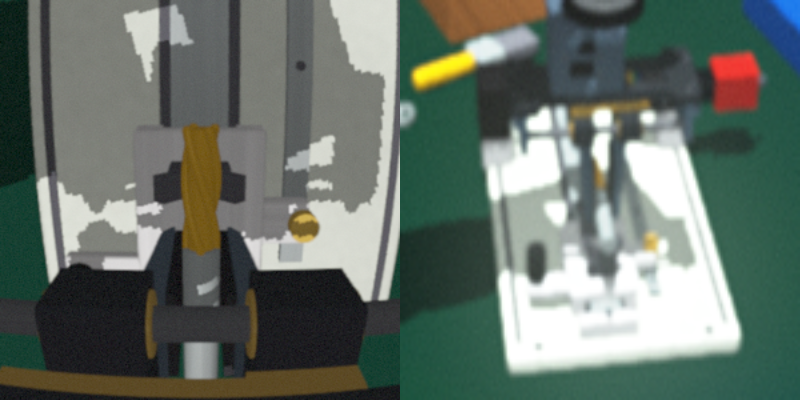

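The mill lies laterally over the middle of the far V (crop columns 182–220, V 154–246). I'll check the lengthwise position on the V edges.

```bash
python3 - <<'E'
from h import *
np.set_printoptions(precision=1,suppress=True)
f=env.grab_frame("wrist");s=env.state();tp=np.array(s['ee_pos']);print(tp)
R_=R.from_euler('xyz',s['ee_rot'],degrees=True).as_matrix()
g=cv2.cvtColor(f["frame"],cv2.COLOR_RGB2GRAY)
c0=130+int(168*.75);print(c0,g[165:225,c0-2:c0+3].mean(1).astype(int),g[165:225,130+174-2:130+174+3].mean(1).astype(int))
for r in(180,185,190,195,200,205,210,215):
  print(r,R_.T@(atz(f,(c0,r),79,True)-tp))
print("tip",[R_.T@(atz(f,(281,r),tp[2]-184.7,True)-tp) for r in (150,153,156)])
E
```

```text
[541.7  70.1 280.5]
256 [123 122 122 122 121 121 122 124 122 121 122 122 122 120 122 117 101  89
  82  75  68  67  63  56  48  42  45  49  46  47  45  46  44  47  45  46
  43  45  44  45  44  46  47  47  43  48  79 112 123 122 122 123 123 121
 122 123 122 123 122 120] [120 118 119 118 119 119 119 119 118 120 119 118 119 120 120 119 118 119
 119 118 119 116 114 109  79  53  44  42  46  47  47  45  46  46  46  45
  46  43  45  45  45  46  46  43  45  40  54  84 114 119 118 120 120 119
 119 121 118 119 119 119]
180 [ 43.5 -14.2 201.5]
185 [ 40.6 -14.2 201.5]
190 [ 37.7 -14.3 201.5]
195 [ 34.7 -14.3 201.5]
200 [ 31.8 -14.4 201.5]
205 [ 28.8 -14.5 201.5]
210 [ 25.7 -14.5 201.5]
215 [ 22.7 -14.6 201.5]
tip [array([ 62.5,  -0. , 184.7]), array([ 60.9,  -0. , 184.7]), array([ 59.4,   0. , 184.7])]
```

```bash
python3 -m handwheel '[{"gripper":0,"travel":[0.001,0,0.008],"twist":0},{"gripper":0,"travel":[0,0,0.006],"twist":0},{"gripper":0,"travel":[0,0,0.003],"twist":0},{"gripper":0,"travel":[0,0,0],"twist":0},{"gripper":0,"travel":[0,0,0],"twist":0}]'
python3 -m handwheel '[{"gripper":0,"travel":[0,0,0.001],"twist":0},{"gripper":0,"travel":[0,0,0],"twist":0},{"gripper":0,"travel":[0,0,0],"twist":0}]'
python3 -m handwheel '[{"gripper":0,"travel":[0,0,0.001],"twist":0},{"gripper":0,"travel":[0,0,0],"twist":0},{"gripper":0,"travel":[0,0,0],"twist":0}]'
```

```text
time_s: 11.37
ee_pos: [541.6, 71.4, 262.1]
ee_rot: [-180.0, 0.0, 74.9]
force: [0.1, -0.0, -2.1]
gripper_width: 15.1
time_s: 11.62
ee_pos: [541.7, 71.5, 261.7]
ee_rot: [180.0, -0.0, 74.9]
force: [-0.2, -0.3, -1.5]
gripper_width: 15.2
time_s: 11.87
ee_pos: [541.7, 71.4, 260.6]
ee_rot: [180.0, -0.0, 74.9]
force: [-0.7, 1.2, -1.5]
gripper_width: 15.4
```

```bash
python3 -m handwheel '[{"gripper":0,"travel":[0,0,0.001],"twist":0},{"gripper":0,"travel":[0,0,0],"twist":0},{"gripper":0,"travel":[0,0,0],"twist":0}]'
python3 -m handwheel '[{"gripper":0,"travel":[0,0,0.001],"twist":0},{"gripper":0,"travel":[0,0,0],"twist":0},{"gripper":0,"travel":[0,0,0],"twist":0}]'
```

```text
time_s: 12.12
ee_pos: [541.5, 71.5, 260.0]
ee_rot: [-180.0, -0.0, 74.9]
force: [-2.2, 0.1, 3.6]
gripper_width: 15.3
time_s: 12.37
ee_pos: [541.5, 71.5, 259.9]
ee_rot: [180.0, -0.0, 74.9]
force: [-4.0, 1.3, 9.5]
gripper_width: 14.8
```

```bash
python3 -m handwheel '[{"gripper":22,"travel":[0,-0.001,0],"twist":0},{"gripper":22,"travel":[0,0,0],"twist":0},{"gripper":22,"travel":[0,0,0],"twist":0},{"gripper":37,"travel":[0,0,0],"twist":0},{"gripper":37,"travel":[0,0,0],"twist":0}]'
python3 -m handwheel '[{"gripper":37,"travel":[0,0,0],"twist":0},{"gripper":37,"travel":[0,0,0],"twist":0},{"gripper":37,"travel":[0,0,0],"twist":0}]'
python3 -m handwheel '[{"gripper":37,"travel":[0,0,-0.008],"twist":0},{"gripper":37,"travel":[0,0,-0.014],"twist":0},{"gripper":37,"travel":[0,0,-0.014],"twist":0},{"gripper":37,"travel":[0,0,-0.014],"twist":0},{"gripper":37,"travel":[0,0,-0.010],"twist":0}]'
python3 -m handwheel '[{"gripper":40,"travel":[-0.02,-0.02,0],"twist":0},{"gripper":40,"travel":[-0.03,-0.03,0],"twist":0},{"gripper":40,"travel":[-0.03,-0.03,0],"twist":0},{"gripper":40,"travel":[-0.02,0,0],"twist":0},{"gripper":40,"travel":[0,0,0],"twist":0}]'
python3 - <<'E'
from h import *
np.set_printoptions(precision=1,suppress=True)
F={c:env.grab_frame(c) for c in("wrist","top","side")}
for c in F: save(c+"7",F[c])
s=env.state();print(s["time_s"],s["ee_pos"],s["ee_rot"],s["force"],s["gripper_width"])
Z=dict(nest=75,grip_knob=60,end_mill=75,head=18,mill_tip=75)
for n in("nest","grip_knob","end_mill","mill_tip"):
  for c in F:
    for q in env.pinpoint(c,n)[:1]:
      print(n,c,np.array(q["uv"]),round(q["confidence"],2),atz(F[c],q["uv"],Z[n],c=="wrist"))
E
```

```text
time_s: 12.78
ee_pos: [540.8, 71.6, 258.3]
ee_rot: [180.0, -0.0, 74.9]
force: [0.6, 0.1, -0.2]
gripper_width: 30.6
time_s: 13.03
ee_pos: [540.8, 71.7, 258.5]
ee_rot: [-180.0, -0.0, 74.9]
force: [0.3, 0.2, -0.2]
gripper_width: 34.0
time_s: 13.45
ee_pos: [540.9, 71.7, 320.3]
ee_rot: [179.9, -0.0, 74.9]
force: [-0.4, 0.3, -0.5]
gripper_width: 33.6
time_s: 13.87
ee_pos: [436.3, -5.1, 318.9]
ee_rot: [-180.0, 0.1, 74.8]
force: [0.2, -0.4, -0.4]
gripper_width: 36.5
14.0167 [439.5  -3.2 319.2] [179.9  -0.1  74.9] [ 0.  -0.4  0.1] 36.477044088814544
nest wrist [397.4  89.4] 0.55 [541.8  71.2  75. ]
nest top [265.7 199.4] 0.95 [548.8  85.8  75. ]
nest side [272.8 195.3] 0.59 [540.7  77.8  75. ]
grip_knob wrist [298.3 125.6] 0.73 [467.3  61.3  60. ]
grip_knob side [376.5 246.3] 0.74 [ 695.3 -191.1   60. ]
end_mill wrist [398.8  89.3] 0.91 [542.8  71.1  75. ]
end_mill top [417.1 276.6] 0.69 [ 282.4 -399.3   75. ]
end_mill side [239.6 403.7] 0.71 [ 254.3 -455.5   75. ]
mill_tip wrist [392.5   7.7] 0.83 [555.1 131.   75. ]
mill_tip top [383.2 125.9] 0.54 [ 784.  -313.9   75. ]
mill_tip side [444.2 291.7] 0.78 [ 735.2 -382.    75. ]
```

View pics/wrist7.png

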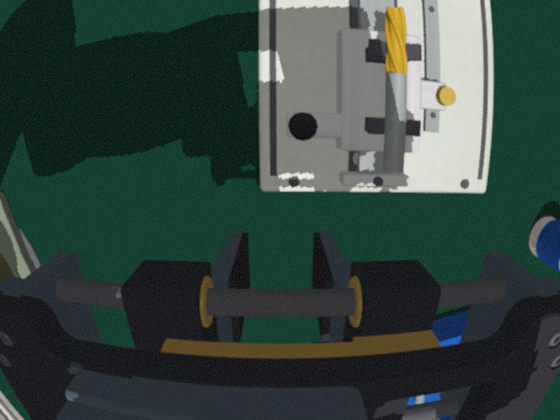

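The mill lies in both Vs, tip at (396,8) and shank end at (395,182). The knob top is at (303,125). Next I'll turn the jaws along the rail above the knob.

```bash
python3 - <<'E'
from h import *
np.set_printoptions(precision=1,suppress=True)
f=env.grab_frame("wrist");s=env.state();tp=np.array(s['ee_pos']);print(tp)
R_=R.from_euler('xyz',s['ee_rot'],degrees=True).as_matrix()
for n,uv,z in(("knob",(303,125),77),("tip",(396,8),77),("end",(395,183),77),("farV",(373,49),79),("nearV",(373,124),79),("farVr",(413,53),79),("nearVr",(413,128),79)):
  p=atz(f,uv,z,True);print(n,p,R_.T@(p-tp))
E
python3 -m handwheel '[{"gripper":40,"travel":[0,0,0],"twist":-0.121},{"gripper":40,"travel":[0,0,0],"twist":-0.121},{"gripper":40,"travel":[0,0,0],"twist":-0.121},{"gripper":40,"travel":[0,0,0],"twist":-0.121},{"gripper":40,"travel":[0,0,0],"twist":-0.121}]'
python3 -m handwheel '[{"gripper":40,"travel":[0,0,0],"twist":-0.121},{"gripper":40,"travel":[0,0,0],"twist":-0.121},{"gripper":40,"travel":[0,0,0],"twist":-0.121},{"gripper":40,"travel":[0,0,0],"twist":-0.121},{"gripper":40,"travel":[0,0,0],"twist":-0.121}]'
python3 -m handwheel '[{"gripper":40,"travel":[0,0,0],"twist":-0.121},{"gripper":40,"travel":[0,0,0],"twist":-0.121},{"gripper":40,"travel":[0,0,0],"twist":-0.121},{"gripper":40,"travel":[0,0,0],"twist":0},{"gripper":40,"travel":[0,0,0],"twist":0}]'
```

```text
[438.8  -3.3 318.5]
knob [472.3  63.9  77. ] [ 73.6  14.9 241.5]
tip [559.2 132.3  77. ] [162.2  81.  241.5]
end [527.6   8.3  77. ] [ 34.2  82.7 241.5]
farV [532.6 104.6  79. ] [128.5  62.5 239.5]
nearV [519.4  53.6  79. ] [ 75.9  63.1 239.5]
farVr [561.4  97.2  79. ] [128.9  92.3 239.5]
nearVr [548.3  44.7  79. ] [ 74.8  93.3 239.5]
time_s: 15.08
ee_pos: [438.8, -3.4, 318.6]
ee_rot: [180.0, -0.0, 109.9]
force: [0.4, -0.1, -0.1]
gripper_width: 36.8
time_s: 15.5
ee_pos: [438.8, -3.4, 318.6]
ee_rot: [180.0, 0.0, 144.6]
force: [0.8, 0.9, -0.3]
gripper_width: 36.5
time_s: 15.92
ee_pos: [438.8, -3.3, 318.5]
ee_rot: [180.0, 0.0, 164.9]
force: [-0.0, -0.2, 0.7]
gripper_width: 36.7
```

```bash
python3 -m handwheel '[{"gripper":40,"travel":[-0.007,0.035,0.010],"twist":0},{"gripper":40,"travel":[-0.007,0.036,0.020],"twist":0},{"gripper":40,"travel":[0,0,0],"twist":0},{"gripper":40,"travel":[0,0,0],"twist":0}]'
python3 - <<'E'
from h import *
np.set_printoptions(precision=1,suppress=True)
f=env.grab_frame("wrist");s=env.state();tp=np.array(s['ee_pos']);print(s["time_s"],tp,s["ee_rot"])
save("w8",f)
R_=R.from_euler('xyz',s['ee_rot'],degrees=True).as_matrix()
for q in env.trace("wrist","grip_knob")[:2]:
  m=q["pixels"];ys,xs=np.nonzero(m);print(q["confidence"],q["uv"],len(xs),xs.min(),xs.max(),ys.min(),ys.max(),R_.T@(atz(f,q["uv"],77,True)-tp))
for q in env.pinpoint("wrist","grip_knob")[:2]: print(q["confidence"],q["uv"],R_.T@(atz(f,q["uv"],43,True)-tp))
E
```

```text
time_s: 16.25
ee_pos: [470.8, 62.7, 287.6]
ee_rot: [-179.9, -0.1, 165.1]
force: [0.0, -0.5, -0.2]
gripper_width: 36.8
16.3 [470.5  61.9 288.2] [-180.    -0.1  165. ]
0.8 [277.7, 236.6] 1018 262 293 218 258 [  6.2  -1.1 211.2]
0.97 [277.0, 226.5] [  0.8  -1.9 245.2]
```

View pics/w8.png

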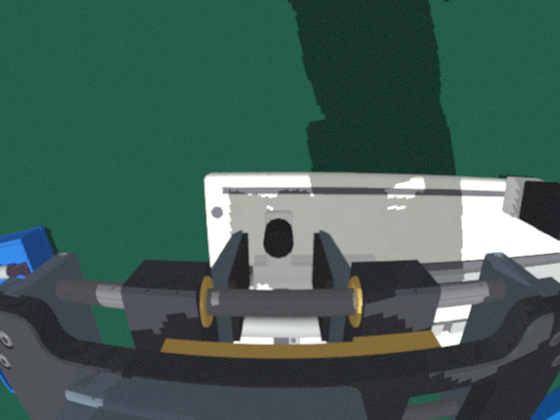

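The knob shows at (278,237), centred between the fingers. Going down and gripping.

```bash
python3 -m handwheel '[{"gripper":40,"travel":[0.001,-0.001,0.010],"twist":0},{"gripper":40,"travel":[0,0,0.014],"twist":0},{"gripper":40,"travel":[0,0,0.012],"twist":0},{"gripper":40,"travel":[0,0,0.009],"twist":0},{"gripper":40,"travel":[0,0,0],"twist":0}]'
python3 -m handwheel '[{"gripper":0,"travel":[0,0,0],"twist":0},{"gripper":0,"travel":[0,0,0],"twist":0},{"gripper":0,"travel":[0,0,0],"twist":0},{"gripper":0,"travel":[0,0,0],"twist":0},{"gripper":0,"travel":[0,0,0],"twist":0}]' 30
python3 -m handwheel '[{"gripper":0,"travel":[0,0,0],"twist":0},{"gripper":0,"travel":[0,0,0],"twist":0}]'
python3 -c "
from workcell import env
s=env.state();print(s['ee_pos'],s['ee_rot'],s['force'],s['torque'],s['gripper_width'])"
```

```text
time_s: 16.82
ee_pos: [468.6, 60.0, 242.7]
ee_rot: [-179.9, -0.1, 165.0]
force: [-0.8, 0.2, -0.4]
gripper_width: 36.7
time_s: 17.23
ee_pos: [469.7, 60.8, 244.4]
ee_rot: [180.0, 0.1, 165.1]
force: [-0.5, 0.3, 3.7]
gripper_width: 19.2
time_s: 17.4
ee_pos: [469.7, 60.9, 244.3]
ee_rot: [180.0, 0.1, 165.1]
force: [-0.3, -1.4, 6.6]
gripper_width: 19.3
[469.6780266   60.86096367 244.31450968] [1.79977007e+02 8.81770132e-02 1.65074591e+02] [-0.30405189 -1.43935482  6.59216028] [-0.22078934  0.08106026 -0.12147219] 19.282095875847748
```

```bash
python3 -m handwheel '[{"gripper":0,"travel":[0,0.001,0],"twist":0},{"gripper":0,"travel":[0,0.002,0],"twist":0},{"gripper":0,"travel":[0,0.003,0],"twist":0},{"gripper":0,"travel":[0,0.004,0],"twist":0},{"gripper":0,"travel":[0,0.005,0],"twist":0}]'
python3 -m handwheel '[{"gripper":0,"travel":[0,0.005,0],"twist":0},{"gripper":0,"travel":[0,0.005,0],"twist":0},{"gripper":0,"travel":[0,0.005,0],"twist":0},{"gripper":0,"travel":[0,0.005,0],"twist":0},{"gripper":0,"travel":[0,0.005,0],"twist":0}]'
python3 -m handwheel '[{"gripper":0,"travel":[0,0.005,0],"twist":0},{"gripper":0,"travel":[0,0.005,0],"twist":0},{"gripper":0,"travel":[0,0.004,0],"twist":0},{"gripper":0,"travel":[0,0.003,0],"twist":0},{"gripper":0,"travel":[0,0.002,0],"twist":0}]'
python3 -m handwheel '[{"gripper":0,"travel":[0,0.001,0],"twist":0},{"gripper":0,"travel":[0,0,0],"twist":0},{"gripper":0,"travel":[0,0,0],"twist":0}]'
cat > f.py <<'E'
from h import *
np.set_printoptions(precision=2,suppress=True)
s=env.state();y=np.array([.2585,.966,0]);x=np.array([.966,-.2585,0]);F=np.array(s["force"]);p=np.array(s["ee_pos"])
print("t %.2f trav %.2f x %.2f z %.2f Fy %.2f Fx %.2f Fz %.2f w %.1f"%(s["time_s"],(p-[469.68,60.86,0])@y,(p-[469.68,60.86,0])@x,p[2],F@y,F@x,F[2],s["gripper_width"]))
E
python3 f.py
python3 - <<'E'
from h import *
np.set_printoptions(precision=1,suppress=True)
F={c:env.grab_frame(c) for c in("top","side")}
for c in F: save(c+"9",F[c])
for n,z in(("head",18),("nest",75),("mill_tip",75),("grip_knob",43)):
  for c in F:
    for q in env.pinpoint(c,n)[:1]: 
      p=atz(F[c],q["uv"],z);print(n,c,round(q["confidence"],2),p,"along",(p[:2]-[571.9,183.5])@[.2585,.966])
E
```

```text
time_s: 17.82
ee_pos: [473.5, 75.1, 244.3]
ee_rot: [-180.0, 0.1, 165.1]
force: [-0.3, -3.6, 6.1]
gripper_width: 19.3
time_s: 18.23
ee_pos: [480.0, 99.4, 244.4]
ee_rot: [-180.0, 0.1, 165.1]
force: [-0.6, -4.4, 6.0]
gripper_width: 19.3
time_s: 18.65
ee_pos: [485.0, 118.0, 244.3]
ee_rot: [180.0, 0.1, 165.1]
force: [1.1, -2.4, 6.4]
gripper_width: 19.6
time_s: 18.9
ee_pos: [485.3, 119.1, 244.4]
ee_rot: [179.9, 0.1, 165.1]
force: [-0.2, 0.2, 4.6]
gripper_width: 19.2
t 18.90 trav 60.26 x -0.00 z 244.35 Fy 0.17 Fx -0.22 Fz 4.60 w 19.2
head side 0.4 [588.4 196.5  18. ] along 16.82005350519423
nest top 0.63 [557.6 134.7  75. ] along -50.88052019069432
nest side 0.84 [560.6 136.7  75. ] along -48.107896144630665
mill_tip top 0.58 [ 786.4 -322.1   75. ] along -432.906418669486
mill_tip side 0.85 [ 224.5 -417.3   75. ] along -670.1615882342103
grip_knob side 0.63 [578.9 185.4  43. ] along 3.6554987089325355
```

```bash
python3 - <<'E'
from h import *
f=env.grab_frame("top")
T=env.trace("top","head")
for q in T[:2]: print(q["confidence"],q["uv"],q["pixels"].sum())
for n,uv,z in(("red",(222.5,132),90),("lens",(217.5,160),80),("backlight",(204,213),103)):
  p=atz(f,uv,z);d=p[:2]-[571.9,183.5];print(n,p,"along",d@[.2585,.966],"x",d@[.966,-.2585])
E
```

```text
0.61 [215.9, 153.3] 679
red [776.53682012 222.85951103  90.        ] along 90.91990565795889 x 187.50473463048306
lens [684.80645031 242.61232971  80.        ] along 86.28882790487934 x 93.78709377199593
backlight [507.89900038 285.80057157 103.        ] along 82.27809373317973 x -88.26966338455352
```

Three head features put it about 86 mm along the rail, so the click is expected at about 136–148 mm of travel. I'm advancing to about 120 mm, then going slowly.

```bash
python3 -m handwheel '[{"gripper":0,"travel":[0,0.002,0],"twist":0},{"gripper":0,"travel":[0,0.003,0],"twist":0},{"gripper":0,"travel":[0,0.004,0],"twist":0},{"gripper":0,"travel":[0,0.005,0],"twist":0},{"gripper":0,"travel":[0,0.005,0],"twist":0}]'
python3 -m handwheel '[{"gripper":0,"travel":[0,0.005,0],"twist":0},{"gripper":0,"travel":[0,0.005,0],"twist":0},{"gripper":0,"travel":[0,0.005,0],"twist":0},{"gripper":0,"travel":[0,0.005,0],"twist":0},{"gripper":0,"travel":[0,0.005,0],"twist":0}]'
python3 -m handwheel '[{"gripper":0,"travel":[0,0.004,0],"twist":0},{"gripper":0,"travel":[0,0.003,0],"twist":0},{"gripper":0,"travel":[0,0.003,0],"twist":0},{"gripper":0,"travel":[0,0.002,0],"twist":0},{"gripper":0,"travel":[0,0.002,0],"twist":0}]'
python3 f.py
python3 -m handwheel '[{"gripper":0,"travel":[0,0.001,0],"twist":0},{"gripper":0,"travel":[0,0.001,0],"twist":0}]' >/dev/null; python3 f.py
python3 -m handwheel '[{"gripper":0,"travel":[0,0.001,0],"twist":0},{"gripper":0,"travel":[0,0.001,0],"twist":0}]' >/dev/null; python3 f.py
python3 -m handwheel '[{"gripper":0,"travel":[0,0.001,0],"twist":0},{"gripper":0,"travel":[0,0.001,0],"twist":0}]' >/dev/null; python3 f.py
python3 -m handwheel '[{"gripper":0,"travel":[0,0.001,0],"twist":0},{"gripper":0,"travel":[0,0.001,0],"twist":0}]' >/dev/null; python3 f.py
```

```text
time_s: 19.92
ee_pos: [490.1, 136.9, 244.3]
ee_rot: [-180.0, 0.1, 165.1]
force: [0.4, -3.9, 5.8]
gripper_width: 19.3
time_s: 20.33
ee_pos: [496.5, 161.2, 244.3]
ee_rot: [-180.0, 0.1, 165.1]
force: [0.4, -3.5, 5.1]
gripper_width: 19.1
time_s: 20.75
ee_pos: [500.2, 174.9, 244.4]
ee_rot: [180.0, 0.1, 165.1]
force: [0.6, -1.2, 4.6]
gripper_width: 19.3
t 20.75 trav 118.02 x 0.02 z 244.36 Fy -1.02 Fx 0.91 Fz 4.62 w 19.3
t 20.92 trav 120.07 x -0.00 z 244.36 Fy -1.97 Fx 0.85 Fz 6.01 w 19.3
t 21.08 trav 121.99 x 0.00 z 244.34 Fy -0.41 Fx 0.32 Fz 4.98 w 19.4
t 21.25 trav 123.98 x -0.01 z 244.35 Fy -1.16 Fx 0.75 Fz 5.52 w 19.1
t 21.42 trav 125.98 x 0.01 z 244.34 Fy -0.29 Fx 1.50 Fz 5.13 w 19.2
```

```bash
python3 -m handwheel '[{"gripper":0,"travel":[0,0.001,0],"twist":0},{"gripper":0,"travel":[0,0.001,0],"twist":0}]' >/dev/null; python3 f.py
python3 -m handwheel '[{"gripper":0,"travel":[0,0.001,0],"twist":0},{"gripper":0,"travel":[0,0.001,0],"twist":0}]' >/dev/null; python3 f.py
python3 -m handwheel '[{"gripper":0,"travel":[0,0.001,0],"twist":0},{"gripper":0,"travel":[0,0,0],"twist":0}]' >/dev/null; python3 f.py
```

```text
t 21.58 trav 127.97 x 0.01 z 244.36 Fy -0.80 Fx 0.24 Fz 5.58 w 19.4
t 21.75 trav 129.99 x -0.00 z 244.36 Fy -1.07 Fx 0.32 Fz 5.79 w 19.1
t 21.92 trav 131.22 x -0.02 z 244.37 Fy -0.09 Fx 0.00 Fz 4.01 w 19.4
```

```bash
python3 -m handwheel '[{"gripper":0,"travel":[0,0.001,0],"twist":0},{"gripper":0,"travel":[0,0,0],"twist":0}]' >/dev/null; python3 f.py
python3 -m handwheel '[{"gripper":0,"travel":[0,0.001,0],"twist":0},{"gripper":0,"travel":[0,0,0],"twist":0}]' >/dev/null; python3 f.py
```

```text
t 22.08 trav 132.18 x -0.01 z 244.32 Fy -0.69 Fx 0.91 Fz 5.01 w 19.2
t 22.25 trav 133.20 x -0.01 z 244.35 Fy -1.03 Fx 0.52 Fz 5.38 w 19.4
```

```bash
python3 -m handwheel '[{"gripper":0,"travel":[0,0.001,0],"twist":0},{"gripper":0,"travel":[0,0,0],"twist":0}]' >/dev/null; python3 f.py
python3 -m handwheel '[{"gripper":0,"travel":[0,0.001,0],"twist":0},{"gripper":0,"travel":[0,0,0],"twist":0}]' >/dev/null; python3 f.py
python3 -m handwheel '[{"gripper":0,"travel":[0,0.001,0],"twist":0},{"gripper":0,"travel":[0,0,0],"twist":0}]' >/dev/null; python3 f.py
```

```text
t 22.42 trav 134.18 x -0.01 z 244.34 Fy -0.16 Fx 1.44 Fz 5.98 w 19.0
t 22.58 trav 135.18 x 0.00 z 244.34 Fy -0.51 Fx -0.12 Fz 5.28 w 19.2
t 22.75 trav 136.24 x 0.00 z 244.35 Fy 0.23 Fx 0.83 Fz 4.64 w 19.3
```

```bash
python3 -m handwheel '[{"gripper":0,"travel":[0,0.001,0],"twist":0},{"gripper":0,"travel":[0,0,0],"twist":0}]' >/dev/null; python3 f.py
python3 -m handwheel '[{"gripper":0,"travel":[0,0.001,0],"twist":0},{"gripper":0,"travel":[0,0,0],"twist":0}]' >/dev/null; python3 f.py
```

```text
t 22.92 trav 137.52 x -0.01 z 244.36 Fy 1.61 Fx 1.00 Fz 4.91 w 18.8
t 23.08 trav 138.65 x -0.01 z 244.36 Fy 3.17 Fx 0.18 Fz 4.87 w 19.4
```

The forward pull has begun: the ball is falling in.

```bash
python3 -m handwheel '[{"gripper":0,"travel":[0,0.001,0],"twist":0},{"gripper":0,"travel":[0,0,0],"twist":0}]' >/dev/null; python3 f.py
python3 -m handwheel '[{"gripper":0,"travel":[0,0.001,0],"twist":0},{"gripper":0,"travel":[0,0,0],"twist":0}]' >/dev/null; python3 f.py
```

```text
t 23.25 trav 140.02 x -0.03 z 244.35 Fy 5.76 Fx 0.44 Fz 4.59 w 19.7
t 23.42 trav 141.38 x -0.03 z 244.35 Fy 7.57 Fx -0.01 Fz 3.51 w 19.0
```

```bash
python3 -m handwheel '[{"gripper":0,"travel":[0,0.0005,0],"twist":0},{"gripper":0,"travel":[0,0,0],"twist":0}]' >/dev/null; python3 f.py
python3 -m handwheel '[{"gripper":0,"travel":[0,0,0],"twist":0}]' >/dev/null; python3 f.py
```

```text
t 23.58 trav 142.07 x -0.03 z 244.38 Fy 8.15 Fx -0.63 Fz 5.01 w 19.5
t 23.67 trav 142.09 x -0.04 z 244.35 Fy 7.38 Fx -1.03 Fz 3.92 w 19.1
```

```bash
python3 -m handwheel '[{"gripper":0,"travel":[0,0.0005,0],"twist":0},{"gripper":0,"travel":[0,0,0],"twist":0}]' >/dev/null; python3 f.py
python3 -m handwheel '[{"gripper":0,"travel":[0,0,0],"twist":0}]' >/dev/null; python3 f.py
```

```text
t 23.83 trav 142.36 x -0.03 z 244.36 Fy 6.11 Fx -1.20 Fz 5.07 w 19.2
t 23.92 trav 142.36 x -0.03 z 244.36 Fy 6.76 Fx -0.10 Fz 4.91 w 19.2
```

```bash
python3 -m handwheel '[{"gripper":0,"travel":[0,0.0005,0],"twist":0},{"gripper":0,"travel":[0,0,0],"twist":0},{"gripper":0,"travel":[0,0,0],"twist":0}]' >/dev/null; python3 f.py
python3 -m handwheel '[{"gripper":0,"travel":[0,0.0005,0],"twist":0},{"gripper":0,"travel":[0,0,0],"twist":0},{"gripper":0,"travel":[0,0,0],"twist":0}]' >/dev/null; python3 f.py
```

```text
t 24.17 trav 142.58 x -0.05 z 244.33 Fy 5.71 Fx -0.73 Fz 5.01 w 19.0
t 24.42 trav 142.81 x -0.02 z 244.35 Fy 5.23 Fx 0.57 Fz 5.55 w 19.3
```

```bash
python3 -m handwheel '[{"gripper":0,"travel":[0,0.0005,0],"twist":0},{"gripper":0,"travel":[0,0.0005,0],"twist":0},{"gripper":0,"travel":[0,0,0],"twist":0},{"gripper":0,"travel":[0,0,0],"twist":0}]' >/dev/null; python3 f.py
python3 -m handwheel '[{"gripper":0,"travel":[0,0.0005,0],"twist":0},{"gripper":0,"travel":[0,0,0],"twist":0},{"gripper":0,"travel":[0,0,0],"twist":0}]' >/dev/null; python3 f.py
```

```text
t 24.75 trav 143.31 x -0.03 z 244.34 Fy 1.95 Fx -0.10 Fz 6.14 w 19.5
t 25.00 trav 143.52 x 0.00 z 244.31 Fy 0.41 Fx 0.79 Fz 7.62 w 19.4
```

The force along the rail is now about zero with the ball seated. I'll average the force and check by picture.

```bash
python3 -m handwheel '[{"gripper":0,"travel":[0,0,0],"twist":0},{"gripper":0,"travel":[0,0,0],"twist":0}]' >/dev/null; python3 f.py
python3 -m handwheel '[{"gripper":0,"travel":[0,0,0],"twist":0},{"gripper":0,"travel":[0,0,0],"twist":0}]' >/dev/null; python3 f.py
python3 - <<'E'
from h import *
F={c:env.grab_frame(c) for c in("wrist","top","side")}
for c in F: save(c+"10",F[c])
t=cv2.cvtColor(F["top"]["frame"],cv2.COLOR_RGB2BGR)[110:260,160:320];b=cv2.cvtColor(F["side"]["frame"],cv2.COLOR_RGB2BGR)[110:260,190:350]
cv2.imwrite("pics/c10.png",np.hstack([cv2.resize(t,(400,375),interpolation=cv2.INTER_CUBIC),cv2.resize(b,(400,375),interpolation=cv2.INTER_CUBIC)]))
E
python3 f.py
```

```text
t 25.17 trav 143.51 x 0.00 z 244.34 Fy 0.86 Fx -0.04 Fz 7.64 w 19.0
t 25.33 trav 143.52 x 0.00 z 244.31 Fy 0.39 Fx 1.32 Fz 6.40 w 19.1
t 25.48 trav 143.53 x 0.00 z 244.34 Fy 1.85 Fx 0.90 Fz 7.81 w 19.5
```

View pics/c10.png

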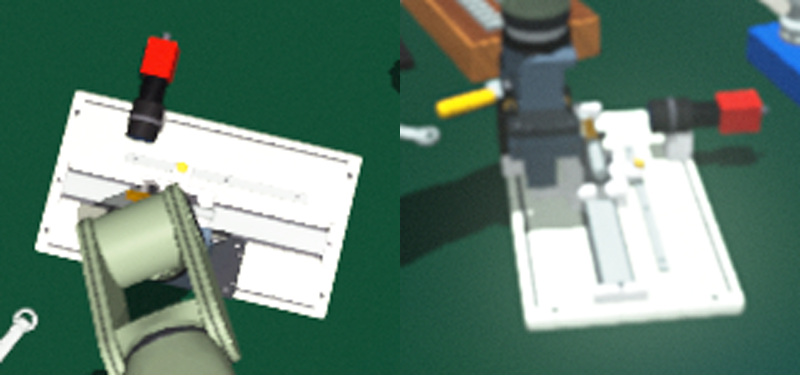

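View pics/wrist10.png

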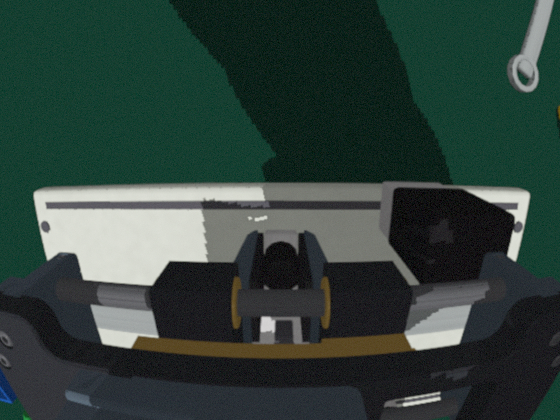

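```bash
python3 -m handwheel '[{"gripper":0,"travel":[0,0.0003,0],"twist":0},{"gripper":0,"travel":[0,0,0],"twist":0},{"gripper":0,"travel":[0,0,0],"twist":0},{"gripper":0,"travel":[0,0,0],"twist":0},{"gripper":0,"travel":[0,0,0],"twist":0}]' >/dev/null; python3 f.py
python3 -m handwheel '[{"gripper":0,"travel":[0,0,0],"twist":0},{"gripper":0,"travel":[0,0,0],"twist":0}]' >/dev/null; python3 f.py
python3 -c "
from workcell import env
print(env.job_done())"
```

```text
t 25.90 trav 143.67 x -0.01 z 244.30 Fy -0.53 Fx 1.00 Fz 6.63 w 19.4
t 26.07 trav 143.66 x 0.00 z 244.35 Fy 0.04 Fx 1.31 Fz 6.22 w 18.8
the job is handed in; nothing more can be done
None
```

The gold-fluted end mill is in the carriage's two V supports with its cutting end towards the camera. The carriage is on the ball's click, and I handed the job in at about 26 s with the gripper still closed on the knob.

- **Placing:** I laid the mill in while the carriage was at its starting place, about 200 mm back from the camera. The wrist view showed it lying in both Vs. Measured from its tip, it was within about 1 mm of centre. Measured from both ends it came out about 4 mm off, but I read the shank end by eye and trust that figure less.
- **Click:** The forward pull started at about 137 mm of travel, inside the expected 136–148 mm. It rose to about 8 N and then fell off. I stopped at 143.7 mm with about 0 N along the rail, and the carriage was at rest. I felt no push against the far side of the notch.
- **Last checks:** The knob was held at about 19 mm finger opening. There was a steady upward force of about 6 N on the gripper. The last top and side pictures show nothing touched on the bench, and the camera and backlight clear. The arm hid most of the mill in them, so its seating was not seen directly after the slide. The ball itself could not be seen either.

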